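# Put the refill tub away in the latched storage case

### The job

Press the red thumb button so that the black case's sprung yellow lid pops open, and stack the blue-lidded tub from the bench upon the blue-lidded tub inside, its corner feet seated in the recesses of the lower tub's lid. Then push the yellow lid down until it snaps shut and stays shut. Keep the tub upright while you carry it, and leave the red-lidded tub and the other things on the bench where they are.

Things in the scene. Friction and masses are not known exactly. Their poses are not given: they have to be found in the camera images.
- case: Black open-topped storage case, fixed, with a yellow hinged lid. Walls 138 mm (its x) x 180 mm (its y) x 94.5 mm tall, 5 mm thick; inside 128 x 170 mm, inner floor 6 mm above its origin. Origin: centre of the underside. Its x points from the button (front, -x) to the hinge (back, +x); z up; yaw within 0.3 rad of the world's.
- lid (a joint): Hinge angle of the yellow lid, rad: 0.01 shut and latched, 1.6 open (just past upright). Unlatched, a weak spring swings it to 1.6 in under a second and it stands there. To shut: push its upright outer (back) face towards the button and down; 1.5 N at the front edge holds it against the spring, about 7 N over the last 12 mm snaps its tongue under the catch; hard stop 3.5 mm below.
- lid_hinge_line (a point): Middle of the lid's hinge line, 72 mm behind the case's centre (case +x) and 95 mm above its underside, in the plane of the lid's underside. The lid plate is 182 mm wide, 8 mm thick and reaches 145 mm from the hinge, with a 32 mm wide tongue at the middle of its front edge reaching 9 mm farther. Turns with the lid.
- lid_edge (a point): Point on the lid's outer (upper) face at the middle of its front edge, 145 mm from the hinge line; 105 mm above the case's underside when latched. Turns with the lid.
- button_top (a point): Middle of the top of the red thumb button, a flat pad 36 mm wide that reaches 20 mm to each side of this point along the case's x; 118 mm in front of the case centre, 87 mm above its underside. It is the outer end of a rocker pivoted 40 mm behind and 12 mm below this point. Pushed straight down 8 mm here (5 N; bottoms at 10 mm, 6 N) it frees the lid, then springs back. Its red catch stands 30 mm above the pad, 26 mm behind this point.
- stock_center (a point): Centre of the lower tub: grey, blue lid, loose, standing in the case under the closed lid, 76 mm long (its x) x 50 mm wide (its y) x 45.5 mm tall with the feet, about 0.4 kg. Its x is within 0.1 rad of the case's x. Its lid has four square corner recesses, 14 mm wide, 5.5 mm deep, centred 28.5 mm (x) and 15.5 mm (y) from the middle. This point is 28.75 mm above the case's underside.
- refill_center (a point): Centre of the tub to put away, like the lower tub, 76 mm long (its x) x 50 mm wide (its y) x 45.5 mm tall with the feet, 0.17 to 0.35 kg, straight sides. Four tapered feet, 5 mm tall, 10 mm across at the root, 7 at the tip, placed as the recesses (2 mm play each way); half a turn makes no odds. Seated, its centre is 40.5 mm above the lower tub's; unseated 45.5 mm, and the case will not shut.
- red_tub: A tub like the others but with a red lid, on the bench beside the blue one (which is where varies): leave it. Origin: centre of its underside.
- tin: Tin with a green label, 90 mm across, 100 mm tall, standing on the bench. Origin: centre of its underside.
- jug: White bottle with a blue cap, 90 mm across, 190 mm tall, standing on the bench. Origin: centre of its underside.
- jar: Amber jar with a black cap, 60 mm across, 70 mm tall, on the bench. Origin: centre of its underside.
- tape: Roll of black tape, 90 mm across, 24 mm tall, lying on the bench.
Not all that is in view belongs to the job. Leave any pink or turquoise look-alike of the part that bears refill_center alone.

How it is judged (in metres and radians):
On the way, in this order (a step that is already met when the one before it is completed fails the run):
1. the yellow lid has popped open (value of joint lid above 1.3 rad), for 0.2 s.
2. the blue-lidded tub sits on the lower tub, feet in the recesses, let go, while the lid is still open (horizontal distance between refill_center and stock_center below 0.005 m and z of refill_center in the frame of stock_center between 0.037 and 0.0425 m and angle between the x axis of refill_center and the x axis of stock_center, either way round below 0.1 rad and angle between refill_center's own z axis and vertical below 0.06 rad and value of joint lid above 0.8 rad and contact force between refill and the fingers below 0.1 N), for 0.2 s.
At the end, for the whole second after the job is handed in: Lid latched shut (under 0.03 rad); blue-lidded tub at rest on the lower one: centres within 5 mm sideways and 37 to 42.5 mm apart in height, long axes within 0.1 rad, level within 0.06 rad; the other bench things within 40 mm of their starts (horizontal distance between refill_center and stock_center below 0.005 m and z of refill_center in the frame of stock_center between 0.037 and 0.0425 m and angle between the x axis of refill_center and the x axis of stock_center, either way round below 0.1 rad and angle between refill_center's own z axis and vertical below 0.06 rad and value of joint lid below 0.03 rad and linear speed of refill below 0.02 m/s and distance of each of red_tub, tin, jug, jar, tape from where it was at the start of the episode below 0.04 m); the robot touches nothing.
It fails at once if the blue-lidded tub from the bench is tipped more than 0.6 rad from upright (angle between refill_center's own z axis and vertical above 0.6 rad).
It fails at once if the red-lidded tub or another thing on the bench is moved more than 40 mm (distance of any of red_tub, tin, jug, jar, tape from where it was at the start of the episode above 0.04 m).
It also fails if it takes over 72 s, if anything falls off the work surface, if the arm or the gripper's body presses on something with over 40 N, if the wrist force passes 120 N, or if a joint passes its speed limit or range.

### The arm

A 6-joint arm with a two-finger parallel gripper is mounted at the origin on the work surface. World frame = base frame: x ahead of the robot, y to its left, z up, the work surface at z = 0. Lengths are in mm, angles in rad, forces in N, time in s.
With the tool pointing down it reaches from about 300 to 875 mm from the base axis. Payload 4.2 kg.
Tool frame: the origin (TCP) lies midway between the tips of the shut fingers; the grasp point (between the pads) lies 19 mm behind it; z points along the fingers, y is the line along which they close (so a half turn about z gives the same grasp; the last joint's range is limited). The gripper opens to 85 mm and grips with 20 to 120 N. Pads are 22 mm wide; open, the fingers measure 114 mm over their backs; the gripper's body (76 mm by 85 mm) begins 54 mm behind the grasp point. The pads swing forward as they close: fully open they stand 13 mm farther back than shut.
Start: joints at [1.27, 0.32, 1.565, -0, 1.257, -0.02], TCP at [159.348, 552.494, 231.338] pointing down, gripper open.
Joint ranges: [-3.11, 3.11], [-0.84, 2.01], [0.21, 2.61], [-1.34, 4.49], [0.05, 2.63], [-2.56, 2.56]. Speed limits (rad/s): [2.57, 2.57, 3.14, 3.14, 3.14, 3.14].

### API

Orientations are given as a unit quaternion [w, x, y, z].
In Python, from workcell import telemetry, camera, calibration, r gives the robot as it stands.
- The arm moves only by the tool move_arm, never from a script. Its argument "rows" is a list of rows, each a list of 4 numbers: the shift along the tool's x, y, z in m, then the turn about the tool's z in rad. In form: [[tx, ty, tz, turn], ...]. A call has 1 to 8 rows; each row shifts and turns the commanded pose from where the row before left it, along the tool's axes as they then stand; what a row does not reach is not made up. A row lasts 1/8 s, in which the tool goes at most 62.5 mm and 10.7 degrees, less where a joint would pass 70% of its speed; a pose out of reach is approached as far as the arm can. A call is refused whole if a number of a shift passes 0.0625 or a number of a turn 0.188, either way. A call with a gripper value outside its range is refused whole. "claw" is the opening, from 0 (shut) to 1 (fully open), set as the call begins (left out, the last holds). The fingers move at their own pace and stop on an object; "squeeze" is the grip in N (left out, the last holds). Time passes only in rows, so rows that do not move let the fingers close. It gives the time, the measured TCP pose, the force, the opening and the grip force at its end, in the units of the state.
- telemetry.observe(): the state, without advancing time (a new reading comes with each control period).
- camera(name): name is "scene" or "top"; returns (picture, depth): 400x640x3 uint8, red, green, blue; 400x640 float32, mm along the optical axis (not along the pixel's ray), 0 where there is no reading.
- calibration(name): a dict with "fov_y" (degrees; the focal length in pixels is half the picture's height over the tangent of half this angle, whatever the lens; pixels are square), "cx", "cy" (the principal point, pixels), "extrinsics" (4x4, takes a point from world to camera coordinates). Camera axes: x right, y down, z forward; pixel columns grow to the right and rows downward; lengths in mm; the calibration is good to about 2 mm. A picture is of the moment at which its call begins. calibration takes no time and is no camera call.
- r.hand_in(): hands the job in; it is judged then, once.
The state is a dict: "clock": time; "qpos": joint angles; "joint_velocities": joint speeds; "joint_torque": joint torques, N m; "tcp_pos": TCP position; "eef_rot": TCP orientation; "force": force on the tool from outside, world axes, zero at the start; "moment": the same for the moment, N m; "grip_width": finger opening in mm; "gripper_force": force on a finger pad.
Only numpy, scipy, OpenCV 4.12 (cv2) and the standard library are available. Lean on these libraries where they do the work, as an engineer would, in place of code of your own. Each camera call takes 0.05 s, during which the arm holds its last target. There are 200 camera calls.

## Working session

There is one attempt and no reset: what is moved stays moved. The work goes in short steps, Python scripts to look and compute and a tool call to move; the robot and the scene stay as the last step left them, time stands still between calls to the robot, and variables do not carry over. Pictures are saved under pics/ and viewed, at most 10 in all, crops included, and the job is handed in when it is done.

Besides the shell and the picture viewer there is one more tool, called after "Request:" as name(argument=value, ...) on one line, values as JSON. move_arm: Moves the arm, as the interface text tells. Its arguments: {"type":"object","properties":{"rows":{"type":"array","items":{"type":"array","items":{"type":"number"}}},"claw":{"type":"number"},"squeeze":{"type":"number"}},"required":["rows"]}

```bash
mkdir -p pics; ls; cat > h.py <<'E'
import numpy as np, cv2
from workcell import telemetry, camera, calibration, r
def cal(n):
    c=calibration(n); f=200/np.tan(np.radians(c["fov_y"])/2)
    return f,c["cx"],c["cy"],np.array(c["extrinsics"])
def shot(n,save=None):
    p,d=camera(n)
    if save: cv2.imwrite("pics/"+save,p[:,:,::-1])
    return p,d
def cloud(n,d):
    f,cx,cy,E=cal(n); v,u=np.mgrid[0:400,0:640]
    P=np.stack([(u-cx)/f*d,(v-cy)/f*d,d],-1)
    W=(P-E[:3,3])@E[:3,:3]; W[d==0]=np.nan
    return W
def plane(n,uv,z):
    f,cx,cy,E=cal(n); uv=np.atleast_2d(uv).astype(float)
    R=np.c_[(uv[:,0]-cx)/f,(uv[:,1]-cy)/f,np.ones(len(uv))]@E[:3,:3]
    o=-E[:3,:3].T@E[:3,3]
    return o+R*((z-o[2])/R[:,2])[:,None]
def proj(n,p):
    f,cx,cy,E=cal(n); q=np.atleast_2d(p)@E[:3,:3].T+E[:3,3]
    return np.c_[f*q[:,0]/q[:,2]+cx,f*q[:,1]/q[:,2]+cy]
E
python3 - <<'E'
from h import *
a,_=shot("scene","s0.png");b,_=shot("top","t0.png")
for n in("scene","top"):
    f,cx,cy,E=cal(n);print(n,f,cx,cy,-E[:3,:3].T@E[:3,3],E[2,:3])
print(telemetry.observe())
E
```

```text
pics
scene 400.7461752580993 318.07848090211786 198.7663636287808 [ 934.72671347 -646.60802632  773.03926404] [-0.36107032  0.6629997  -0.65578931]
top 370.24919758854725 322.8105468145085 199.8469438110824 [ 354.86829167   37.15612904 1019.16088801] [ 0.22860034  0.00694427 -0.97349559]
{'clock': 0.1, 'qpos': array([ 1.26998720e+00,  3.20224784e-01,  1.56554440e+00, -2.58773571e-05,
        1.25741302e+00, -1.99968677e-02]), 'joint_velocities': array([-0.00152124, -0.00126857, -0.00199363, -0.00069882, -0.0014723 ,
       -0.00026998]), 'joint_torque': array([ 2.08955193e-03, -4.16410303e+01, -2.34704465e+01, -2.27771739e-05,
        4.95762157e-03, -6.55182617e-06]), 'tcp_pos': array([159.23230693, 552.06980185, 230.57307561]), 'eef_rot': array([-1.14790500e-04,  1.39941257e-01,  9.90159489e-01, -7.86535091e-04]), 'force': array([-0.09336383,  0.36546472, -0.39744176]), 'moment': array([0.00690088, 0.01164027, 0.01286717]), 'gripper_force': 0.0, 'grip_width': 85.48203755802545}
```

View pics/s0.png

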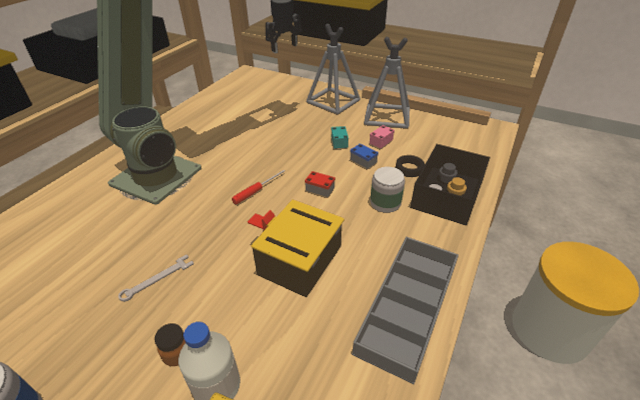

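View pics/t0.png

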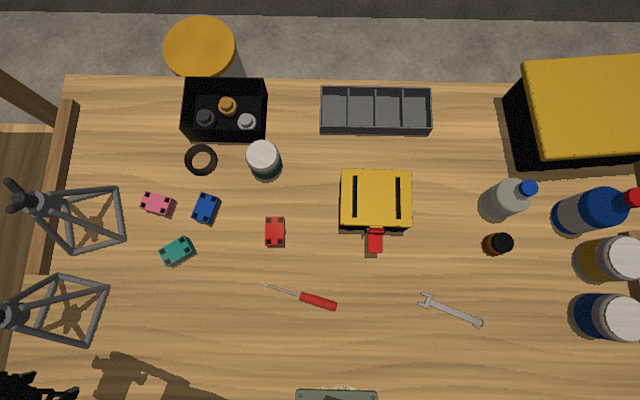

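The scene shows the yellow lid at about (299,232), the button at (262,220), the blue tub at (364,155) and the red tub at (320,183). In the top view the lid is at (376,199), the button at (375,241), the blue tub at (206,208) and the red tub at (275,232).

```bash
python3 - <<'E'
from h import *
def comps(n,p,d,lo,hi,box):
    m=cv2.inRange(cv2.cvtColor(p,cv2.COLOR_RGB2HSV),lo,hi); k=np.zeros_like(m); x0,y0,x1,y1=box;k[y0:y1,x0:x1]=m[y0:y1,x0:x1]
    c=max(cv2.findContours(k,cv2.RETR_EXTERNAL,cv2.CHAIN_APPROX_NONE)[0],key=cv2.contourArea)
    kk=np.zeros_like(m);cv2.drawContours(kk,[c],-1,255,-1); kk&=m
    return c,kk
Y=((20,120,90),(35,255,255));B=((100,120,40),(125,255,255));R=((0,150,60),(6,255,255))
for n,bx in (("top",dict(lid=(Y,(330,160,420,240)),btn=(R,(360,225,390,260)),blue=(B,(185,185,225,228)),red=(R,(258,210,292,252)))),
             ("scene",dict(lid=(Y,(240,195,350,270)),btn=(R,(245,205,280,235)),blue=(B,(345,138,382,172)),red=(R,(300,165,340,200))))):
    p,d=shot(n); W=cloud(n,d)
    for k,((lo,hi),box) in bx.items():
        c,kk=comps(n,p,d,lo,hi,box); pts=W[kk>0]; z=pts[:,2]
        zt={'lid':105,'btn':87,'blue':45.5,'red':45.5}[k]
        q=plane(n,c[:,0,:],zt)[:,:2].astype(np.float32)
        (cx,cy),s,a=cv2.minAreaRect(q)
        print(n,k,len(pts),"z pct",np.nanpercentile(z,[5,50,95]).round(1),"med",np.nanmedian(pts,0).round(1),"rect",np.round([cx,cy,*s,a],1))
        if k=='btn': print(np.round(pts[::6],0).tolist())
E
```

```text
top lid 3726 z pct [101.3 104.2 107. ] med [577.9 -91.1 104.2] rect [579.9 -90.9 181.2 149.8  89.3]
top btn 332 z pct [ 84.8  88.  116.9] med [472.6 -89.8  88. ] rect [473.1 -92.8  40.5  61.6  89.8]
[[500.0, -80.0, 110.0], [500.0, -95.0, 109.0], [496.0, -74.0, 116.0], [497.0, -97.0, 113.0], [493.0, -78.0, 122.0], [494.0, -96.0, 116.0], [490.0, -76.0, 120.0], [491.0, -91.0, 119.0], [492.0, -106.0, 117.0], [490.0, -82.0, 111.0], [490.0, -97.0, 113.0], [490.0, -75.0, 90.0], [487.0, -75.0, 90.0], [487.0, -90.0, 91.0], [488.0, -105.0, 89.0], [485.0, -85.0, 89.0], [485.0, -100.0, 89.0], [483.0, -80.0, 87.0], [483.0, -95.0, 88.0], [480.0, -75.0, 88.0], [481.0, -90.0, 86.0], [481.0, -105.0, 87.0], [477.0, -85.0, 90.0], [478.0, -100.0, 89.0], [475.0, -80.0, 85.0], [476.0, -95.0, 87.0], [473.0, -75.0, 87.0], [473.0, -90.0, 89.0], [473.0, -105.0, 87.0], [470.0, -85.0, 86.0], [470.0, -100.0, 89.0], [468.0, -80.0, 87.0], [468.0, -95.0, 86.0], [465.0, -75.0, 87.0], [465.0, -90.0, 88.0], [466.0, -105.0, 87.0], [463.0, -85.0, 85.0], [463.0, -100.0, 89.0], [nan, nan, nan], [460.0, -95.0, 88.0], [457.
[... 1208 characters left out ...]
7.0, -99.0, 112.0], [448.0, -100.0, 89.0], [461.0, -94.0, 89.0], [492.0, -108.0, 115.0], [501.0, -97.0, 109.0], [454.0, -100.0, 88.0], [467.0, -94.0, 88.0], [496.0, -107.0, 113.0], [451.0, -108.0, 90.0], [464.0, -101.0, 90.0], [489.0, -109.0, 108.0], [448.0, -109.0, 86.0], [464.0, -106.0, 90.0], [476.0, -97.0, 88.0], [502.0, -107.0, 108.0], [470.0, -106.0, 90.0], [489.0, -107.0, 99.0], [466.0, -106.0, 85.0], [481.0, -101.0, 88.0], [479.0, -107.0, 88.0], [481.0, -109.0, 88.0], [485.0, -107.0, 84.0]]
scene blue 163 z pct [44.  46.7 49. ] med [557.4 358.4  46.7] rect [556.5 360.3  46.2  75.5  72.9]
scene red 298 z pct [39.9 46.2 48.7] med [499.1 163.9  46.2] rect [498.  166.7  78.2  57.7   2.7]
```

Request:
move_arm(rows=[[0,0,0,-0.14],[0,0,0,-0.14],[-0.02,-0.045,0,0],[-0.02,-0.045,0,0],[-0.02,-0.045,0,0],[-0.02,-0.045,0,0],[-0.02,-0.045,0,0],[-0.02,-0.045,0,0]], claw=0)

```text
clock: 1.2
tcp_pos: [279.5, 280.9, 231.3]
eef_rot: [0.0, 0.0, 1.0, 0.0]
force: [0.5, 0.6, -1.0]
grip_width: 0.1
gripper_force: 0.0
```

Request:
move_arm(rows=[[-0.02,-0.045,0.01,0],[-0.02,-0.045,0.01,0],[-0.02,-0.045,0.01,0],[-0.02,-0.045,0.01,0],[-0.02,-0.045,0.01,0],[-0.02,-0.045,0.01,0],[-0.02,-0.045,0.01,0],[0,0,0,0]])

```text
clock: 2.2
tcp_pos: [419.5, -35.0, 160.6]
eef_rot: [-0.001, 0.003, 1.0, -0.0]
force: [-0.2, 1.3, 0.4]
grip_width: -0.1
gripper_force: 0.0
```

Request:
move_arm(rows=[[-0.02,-0.028,0.01,0],[-0.018,-0.028,0.01,0],[0,0,0.025,0],[0,0,0.02,0],[0,0,0,0]])

```text
clock: 2.82
tcp_pos: [455.5, -87.6, 95.3]
eef_rot: [-0.002, 0.0, 1.0, 0.001]
force: [0.6, -0.6, -0.8]
grip_width: 0.2
gripper_force: 0.0
```

Request:
move_arm(rows=[[0,0,0.008,0],[0,0,0.004,0],[0,0,0.004,0],[0,0,0,0]])

```text
clock: 3.32
tcp_pos: [455.9, -88.4, 80.2]
eef_rot: [-0.001, 0.0, 1.0, 0.0]
force: [-2.9, 0.9, 3.4]
grip_width: 0.4
gripper_force: 2.1
```

Request:
move_arm(rows=[[0,0,0.004,0],[0,0,0.001,0],[0,0,0,0]])

```text
clock: 3.7
tcp_pos: [456.2, -88.6, 76.9]
eef_rot: [-0.0, 0.0, 1.0, 0.0]
force: [-8.0, 1.9, 19.1]
grip_width: 0.0
gripper_force: 10.7
```

```bash
python3 - <<'E'
from h import *
p,d=shot("top"); W=cloud("top",d)
print(np.nanpercentile(W[165:235,340:412,2],[50,95,100]))
E
```

```text
[ 94.42222423 453.48578508 492.60410107]
```

Request:
move_arm(rows=[[0.01,0,-0.03,0],[0.02,0.02,-0.05,0],[0.02,0.045,-0.03,0],[0,0.05,-0.01,0],[0,0.05,0,0],[-0.01,0.05,0,0],[-0.02,0.05,0,0],[-0.02,0.05,0,0]])

```text
clock: 4.75
tcp_pos: [458.7, 228.5, 195.5]
eef_rot: [0.002, 0.0, 1.0, 0.001]
force: [0.7, -0.9, -0.0]
grip_width: -0.1
gripper_force: 0.0
```

```bash
python3 - <<'E'
from h import *
a,_=shot("scene","s1.png");b,_=shot("top","t1.png")
cv2.imwrite("pics/m1.png",np.hstack([cv2.resize(a[150:300,210:370],None,fx=2.5,fy=2.5),cv2.resize(b[130:280,310:470],None,fx=2.5,fy=2.5)])[:,:,::-1])
E
```

```text
(no output)
```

View pics/m1.png

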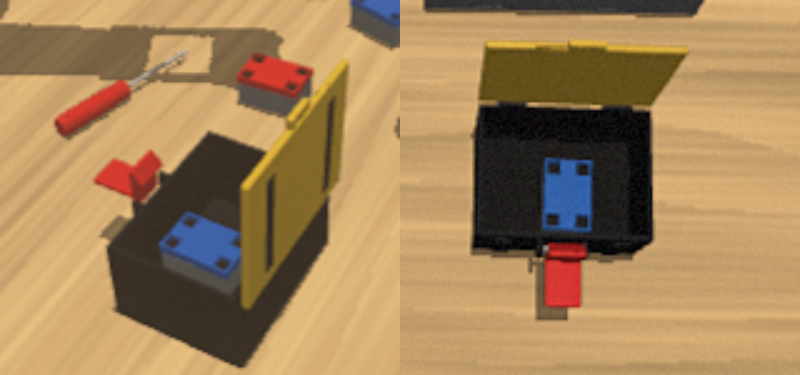

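The lid stands open and upright, and the lower tub is visible inside at about top pixel (377,208), clear of the case walls.

```bash
cat >> h.py <<'E'
def blue(n,box,zt,reps=3,show=True):
    out=[]
    for i in range(reps):
        p,d=shot(n); x0,y0,x1,y1=box
        m=cv2.inRange(cv2.cvtColor(p,cv2.COLOR_RGB2HSV),(100,120,40),(125,255,255)); k=np.zeros_like(m);k[y0:y1,x0:x1]=m[y0:y1,x0:x1]
        c=max(cv2.findContours(k,cv2.RETR_EXTERNAL,cv2.CHAIN_APPROX_NONE)[0],key=cv2.contourArea)
        q=plane(n,c[:,0,:],zt)[:,:2].astype(np.float32)
        (cx,cy),s,a=cv2.minAreaRect(q)
        z=np.nanmedian(cloud(n,d)[k>0][:,2])
        kk=np.zeros_like(m);cv2.drawContours(kk,[c],-1,255,-1)
        v,u=np.nonzero(kk); Q=plane(n,np.c_[u,v],zt)[:,:2]
        # recess centroids
        hole=kk&~m; hole=cv2.erode(hole,None,iterations=0)
        N,_,st,ce=cv2.connectedComponentsWithStats(hole)
        H=[(plane(n,ce[j],zt)[0,:2].round(1).tolist(),int(st[j,4])) for j in range(1,N) if st[j,4]>4]
        if s[0]<s[1]: s=s[::-1];a-=90
        out.append([cx,cy,*s,a,z,*Q.mean(0)])
    print(n,np.mean(out,0).round(1),np.std(out,0).round(1)); print(H)
    return np.mean(out,0)
E
python3 - <<'E'
from h import *
blue("top",(355,180,400,240),51.5)
blue("scene",(265,225,325,270),51.5)
blue("top",(185,185,225,228),45.5)
blue("scene",(345,138,382,172),45.5)
print(proj("top",[464,-91,87]),proj("scene",[464,-91,87]))
E
```

```text
top [564.7 -99.7  78.9  52.   -1.6  51.4 564.4 -99.9] [0.  0.1 0.1 1.2 1.  0.1 0.  0. ]
[([593.8, -86.3], 14), ([592.3, -116.2], 16), ([536.9, -83.6], 16), ([534.7, -115.0], 17)]
scene [ 563.4 -102.1   78.6   53.7   -2.1   52.8  561.7 -103.4] [0.2 0.2 0.6 0.3 1.1 0.1 0.  0.1]
[([535.2, -85.0], 16), ([534.0, -116.2], 19), ([591.4, -117.4], 20)]Traceback (most recent call last):
  File "<stdin>", line 4, in <module>
  File "h.py", line 28, in blue
    c=max(cv2.findContours(k,cv2.RETR_EXTERNAL,cv2.CHAIN_APPROX_NONE)[0],key=cv2.contourArea)
ValueError: max() iterable argument is empty
```

Request:
move_arm(rows=[[-0.02,0.027,0,0.145],[-0.0245,0.0235,0,0.145],[-0.024,0.034,0.02,0],[-0.015,0.038,0.025,0],[0,0,0.03,0],[0,0,0.03,0],[0,0,0,0]], claw=1)

```text
clock: 6.08
tcp_pos: [561.4, 329.1, 88.0]
eef_rot: [-0.002, 0.145, 0.989, -0.002]
force: [0.7, 0.3, 0.2]
grip_width: 85.6
gripper_force: 0.0
```

```bash
cat >> h.py <<'E'
def delta(tx,ty,tz,yaw):
    """to world tcp target with tool-x pointing at yaw+180; prints tool shift+turn"""
    from scipy.spatial.transform import Rotation as Ro
    s=telemetry.observe(); R=Ro.from_quat(s["eef_rot"],scalar_first=True).as_matrix()
    a=np.degrees(np.arctan2(R[1,0],R[0,0])); t=-((yaw+180-a+180)%360-180)
    print("tcp",s["tcp_pos"].round(1),"toolx ang",a.round(2),"shift mm",(R.T@(np.array([tx,ty,tz])-s["tcp_pos"])).round(1),"turn rad",np.radians(t).round(4))
E
python3 -c "
from h import *
delta(555.5,361.3,12,-16.8)"
```

```text
tcp [561.4 329.1  88. ] toolx ang 163.28 shift mm [14.6 29.5 76. ] turn rad 0.0013
```

Request:
move_arm(rows=[[0.0145,0.0295,0,0],[0,0,0,0],[0,0,0.03,0],[0,0,0.03,0],[0,0,0.016,0],[0,0,0,0]])

```text
clock: 6.82
tcp_pos: [557.3, 362.5, 14.1]
eef_rot: [-0.0, 0.145, 0.989, -0.0]
force: [-0.8, -0.7, 0.3]
grip_width: 85.4
gripper_force: 0.0
```

```bash
python3 -c "
from h import *
delta(555.5,361.3,12,-16.8);print(telemetry.observe()['force'])"
```

```text
tcp [557.3 362.5  14.1] toolx ang 163.31 shift mm [ 1.3 -1.6  2.1] turn rad 0.0019
[-0.76818295 -0.67468142  0.30911358]
```

Request:
move_arm(rows=[[0.001,-0.001,0.001,0],[0,0,0,0],[0,0,0,0],[0,0,0,0],[0,0,0,0]], claw=0, squeeze=40)

```text
clock: 7.45
tcp_pos: [556.8, 363.0, 14.8]
eef_rot: [0.001, 0.145, 0.989, 0.001]
force: [-0.5, -0.9, 6.0]
grip_width: 49.6
gripper_force: 42.0
```

```bash
python3 -c "
from h import *
delta(564,-100.7,180,-2)"
```

```text
tcp [556.8 363.   14.8] toolx ang 163.35 shift mm [-140.  -441.9 -165.8] turn rad -0.2558
```

Request:
move_arm(rows=[[0,0,-0.02,0],[0,0,-0.03,-0.064],[0,0,-0.04,-0.064],[0,0,-0.04,-0.064],[0,0,-0.036,-0.064],[0,-0.02,0,0],[0,-0.035,0,0],[0,-0.04,0,0]])

```text
clock: 8.45
tcp_pos: [551.0, 264.9, 176.2]
eef_rot: [-0.002, 0.018, 1.0, -0.001]
force: [0.2, -1.0, -3.7]
grip_width: 49.2
gripper_force: 42.8
```

Request:
move_arm(rows=[[0,-0.045,0,0],[0,-0.045,0,0],[0,-0.045,0,0],[0,-0.045,0,0],[0,-0.045,0,0],[0,-0.045,0,0],[0,-0.03,0,0],[0,0,0,0]])

```text
clock: 9.45
tcp_pos: [539.8, -35.0, 176.7]
eef_rot: [-0.003, 0.02, 1.0, -0.0]
force: [0.6, 0.1, -3.3]
grip_width: 49.3
gripper_force: 42.9
```

```bash
python3 -c "
from h import *
delta(564,-100.7,180,-2)
print(telemetry.observe()['force'])"
```

```text
tcp [539.8 -35.  176.7] toolx ang 177.73 shift mm [-26.7 -64.7  -3.4] turn rad -0.0047
[ 0.59203246  0.05493852 -3.30684058]
```

```bash
python3 - <<'E'
from h import *
a,_=shot("scene");b,_=shot("top")
def crop(n,im):
    u,v=proj(n,[540,-35,180])[0].astype(int); print(n,u-50,v-50)
    return cv2.resize(im[v-50:v+50,u-50:u+50],None,fx=4,fy=4,interpolation=cv2.INTER_NEAREST)
cv2.imwrite("pics/m2.png",np.hstack([crop("scene",a),crop("top",b)])[:,:,::-1])
E
```

```text
scene 244 137
top 306 155
```

View pics/m2.png

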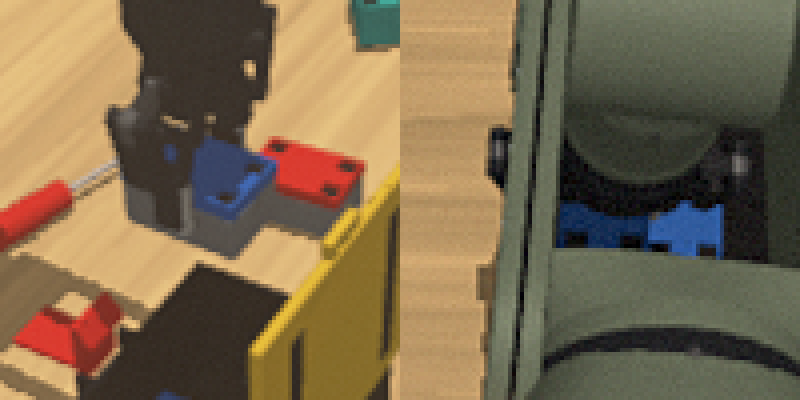

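The scene half shows the held tub level, with its two far-end recesses at about scene pixels (307,179.5) and (300,186.5). The top half shows the lower tub lit at right and the held tub, partly hidden, at left.

```bash
python3 - <<'E'
from h import *
p,d=shot("scene"); s=telemetry.observe(); t=s["tcp_pos"]
W=cloud("scene",d)
m=cv2.inRange(cv2.cvtColor(p,cv2.COLOR_RGB2HSV),(100,120,40),(125,255,255)); k=np.zeros_like(m);k[165:195,285:316]=m[165:195,285:316]
print("top z",np.nanpercentile(W[k>0][:,2],[25,50,75]),"tcp",t)
c=max(cv2.findContours(k,cv2.RETR_EXTERNAL,cv2.CHAIN_APPROX_NONE)[0],key=cv2.contourArea)
kk=np.zeros_like(m);cv2.fillPoly(kk,[cv2.convexHull(c)],255); hole=kk&~k
N,_,st,ce=cv2.connectedComponentsWithStats(hole)
yaw=np.radians(-2.27); R=np.array([[np.cos(yaw),np.sin(yaw)],[-np.sin(yaw),np.cos(yaw)]])
for zt in (205,207.4):
  for j in range(1,N):
    if st[j,4]>5: print(zt,ce[j].round(1),st[j,4],(R@(plane("scene",ce[j],zt)[0,:2]-t[:2])).round(1))
  q=(plane("scene",c[:,0,:],zt)[:,:2]-t[:2])@R.T
  print("xmax",np.sort(q[:,0])[-8:].round(1),"ymin",np.sort(q[:,1])[:6].round(1))
# stock recess reference
E
```

```text
top z [207.3219141  208.94999831 209.7276187 ] tcp [541.06815169 -32.20059104 177.85379129]
205 [304.1 180.9] 49 [23.5  1.3]
xmax [33.4 33.5 33.7 34.6 34.7 34.8 35.5 35.6] ymin [-25.1 -24.9 -24.1 -23.8 -23.  -23. ]
207.4 [304.1 180.9] 49 [25.2 -1.3]
xmax [35.  35.1 35.3 36.3 36.4 36.5 37.1 37.2] ymin [-27.6 -27.3 -26.5 -26.2 -25.4 -25.4]
```

Request:
move_arm(rows=[[-0.006,-0.022,0,0],[-0.01,-0.022,0.01,0],[-0.01,-0.022,0.015,0],[0,0,0.02,0],[0,0,0,0],[0,0,0,0]])

```text
clock: 10.35
tcp_pos: [566.3, -99.3, 134.1]
eef_rot: [-0.0, 0.017, 1.0, 0.0]
force: [0.1, 0.0, -2.8]
grip_width: 49.3
gripper_force: 43.0
```

```bash
cat >> h.py <<'E'
def avg(k=8):
    P=[];F=[]
    for i in range(k):
        camera("top"); s=telemetry.observe(); P.append(s["tcp_pos"]);F.append(s["force"])
    print("tcp",np.mean(P,0).round(2),"sd",np.std(P,0).round(2),"force",np.mean(F,0).round(1)); return np.mean(P,0)
E
python3 - <<'E'
from h import *
t=avg(); delta(564,-100.7,130,-2)
a,_=shot("scene")
b=cv2.resize(a[160:280,230:350],None,fx=5,fy=5,interpolation=cv2.INTER_NEAREST);cv2.imwrite("pics/m3.png",b[:,:,::-1])
print(proj("scene",[[564,-100.7,51.5],[592.5,-117,51.5],[592.5,-86,51.5]]).round(1))
E
```

```text
tcp [566.41 -99.1  134.88] sd [0.16 0.08 0.14] force [ 0.2 -0.1 -3.5]
tcp [566.2 -99.1 134.7] toolx ang 178.02 shift mm [ 2.1 -1.7  4.7] turn rad 0.0003
[[292.3 246.4]
 [299.2 255.1]
 [305.6 246.4]]
```

View pics/m3.png

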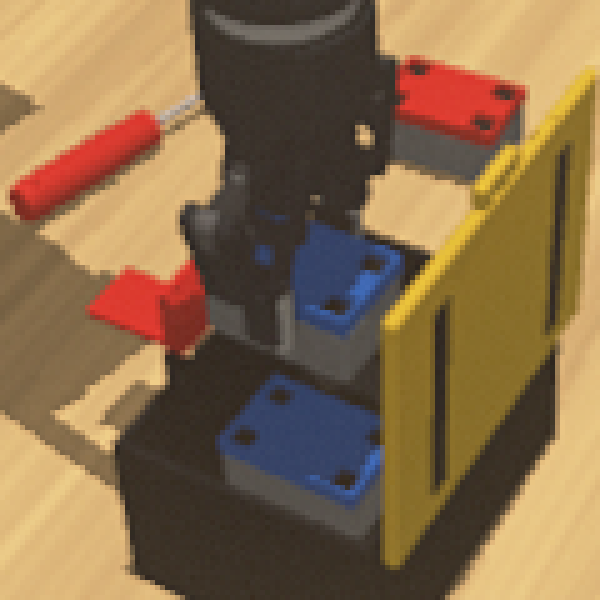

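The picture shows the held tub above the lower one. The held tub's recesses are at scene (304.1,212.1) and (296.9,220.7), the lower tub's at (298.5,255.3), (278.5,246.9) and (285.5,238.5).

```bash
python3 - <<'E'
from h import *
for z in(164.5,165.6):
    h=plane("scene",[(304.1,212.1),(296.9,220.7)],z)[:,:2]; print(z,h.round(1),h.mean(0).round(1))
s=plane("scene",[(298.5,255.3),(278.5,246.9),(285.5,238.5)],51.5)[:,:2]; print(s.round(1), "c",((s[0]+s[2])/2).round(1))
blue("top",(355,180,400,240),51.5,1)
E
```

```text
164.5 [[ 593.   -85.6]
 [ 592.5 -116.8]] [ 592.8 -101.2]
165.6 [[ 593.7  -86.6]
 [ 593.2 -117.7]] [ 593.4 -102.2]
[[ 591.4 -118.3]
 [ 535.  -117.2]
 [ 535.6  -85.7]] c [ 563.5 -102. ]Traceback (most recent call last):
  File "<stdin>", line 5, in <module>
  File "h.py", line 28, in blue
    c=max(cv2.findContours(k,cv2.RETR_EXTERNAL,cv2.CHAIN_APPROX_NONE)[0],key=cv2.contourArea)
ValueError: max() iterable argument is empty
```

Request:
move_arm(rows=[[0.0018,-0.0014,0.01,0],[0,0,0.02,0],[0,0,0.02,0],[0,0,0.012,0],[0,0,0,0],[0,0,0,0]])

```text
clock: 11.6
tcp_pos: [564.7, -100.6, 72.8]
eef_rot: [0.001, 0.017, 1.0, -0.0]
force: [1.0, -0.9, -3.3]
grip_width: 49.4
gripper_force: 43.0
```

```bash
python3 -c "
from h import *
avg()"
```

```text
tcp [ 564.58 -100.55   72.88] sd [0.2  0.05 0.2 ] force [-0.1 -0.1 -3. ]
```

Request:
move_arm(rows=[[0,0,0.003,0],[0,0,0.003,0],[0,0,0.001,0],[0,0,0,0],[0,0,0,0]])

```text
clock: 12.62
tcp_pos: [564.3, -100.5, 65.3]
eef_rot: [0.0, 0.017, 1.0, 0.0]
force: [-1.3, -0.5, -3.0]
grip_width: 49.5
gripper_force: 43.0
```

Request:
move_arm(rows=[[0,0,0.002,0],[0,0,0,0],[0,0,0,0]])

```text
clock: 13.0
tcp_pos: [564.2, -100.5, 63.3]
eef_rot: [0.0, 0.017, 1.0, 0.0]
force: [0.1, 0.1, -2.8]
grip_width: 49.4
gripper_force: 43.0
```

No contact force and already below the unseated height, so the feet are entering the recesses.

Request:
move_arm(rows=[[0,0,0.0015,0],[0,0,0,0],[0,0,0,0]])

```text
clock: 13.38
tcp_pos: [564.2, -100.5, 61.8]
eef_rot: [-0.0, 0.017, 1.0, 0.0]
force: [0.8, -0.2, -3.7]
grip_width: 49.6
gripper_force: 43.0
```

Request:
move_arm(rows=[[0,0,0.001,0],[0,0,0,0],[0,0,0,0]])

```text
clock: 13.75
tcp_pos: [564.4, -100.5, 61.3]
eef_rot: [0.0, 0.017, 1.0, -0.0]
force: [-1.0, 0.5, 3.1]
grip_width: 49.1
gripper_force: 43.6
```

Request:
move_arm(rows=[[0,0,0,0],[0,0,0,0],[0,0,0,0],[0,0,0,0],[0,0,-0.01,0],[0,0,-0.03,0],[0,0,-0.04,0],[0,0,-0.05,0]], claw=1)

```text
clock: 14.75
tcp_pos: [563.7, -100.4, 192.0]
eef_rot: [-0.001, 0.017, 1.0, 0.0]
force: [1.2, -0.1, -0.1]
grip_width: 85.3
gripper_force: 0.0
```

Request:
move_arm(rows=[[0,0,-0.055,0],[0,0.03,-0.055,0],[0,0.055,-0.055,0],[0,0.06,0,0],[0,0.06,0,0],[0,0.06,0,0],[0,0,0,0]], claw=0)

```text
clock: 15.62
tcp_pos: [572.5, 157.2, 345.1]
eef_rot: [0.0, 0.015, 1.0, 0.001]
force: [-0.1, -0.2, 0.0]
grip_width: 0.3
gripper_force: 0.0
```

```bash
python3 - <<'E'
from h import *
avg(3)
z=92
a=blue("top",(340,170,410,245),z)
b=blue("scene",(250,200,335,270),z)
p,d=shot("top");
q,e=shot("scene")
cv2.imwrite("pics/m4.png",np.hstack([cv2.resize(q[150:300,210:370],None,fx=2.5,fy=2.5),cv2.resize(p[130:280,310:470],None,fx=2.5,fy=2.5)])[:,:,::-1])
W=cloud("top",d); m=cv2.inRange(cv2.cvtColor(p,cv2.COLOR_RGB2HSV),(20,120,60),(35,255,255))[120:200,330:430]>0
Y=W[120:200,330:430][m]; print("lid pts",np.nanpercentile(Y,[3,50,97],axis=0).round(0))
E
```

```text
tcp [572.77 153.81 345.23] sd [0.1  0.92 0.04] force [-0.  -0.2  0.4]
top [ 5.621e+02 -9.810e+01  8.150e+01  5.680e+01 -5.000e-01  9.170e+01
  5.629e+02 -9.970e+01] [1.  0.2 1.8 0.1 0.4 0.2 0.  0.1]
[([592.5, -86.7], 16), ([590.9, -117.4], 17), ([536.2, -83.9], 19), ([535.3, -115.5], 20)]
scene [ 563.  -102.8   79.2   53.7   -3.4   93.1  561.4 -104. ] [0.1 0.2 0.1 0.3 0.5 0.1 0.2 0.1]
[([533.8, -85.3], 17), ([533.3, -116.2], 19), ([590.4, -118.5], 18)]
lid pts [[ 652. -176.  100.]
 [ 655.  -92.  186.]
 [ 661.   -7.  242.]]
```

View pics/m4.png

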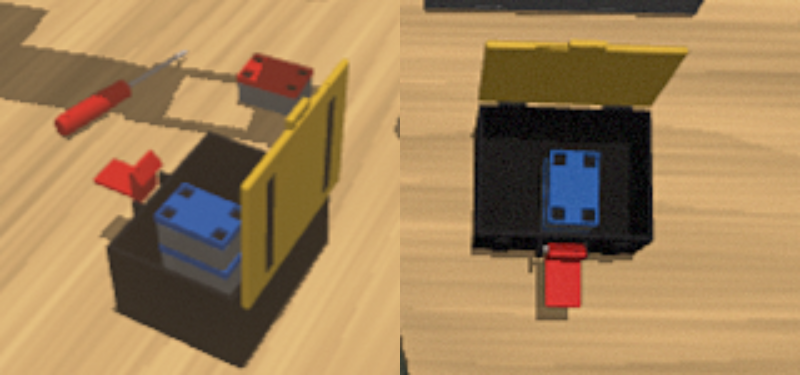

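The upper tub is seated: its lid top is at 92 mm and its recesses line up with the lower tub's. Next I move behind the lid with the fingers shut.

Request:
move_arm(rows=[[-0.02,-0.04,0,0],[-0.025,-0.04,0,0],[-0.025,-0.04,0,0],[-0.025,-0.04,0,0],[-0.025,-0.04,0,0],[-0.02,-0.04,0,0],[0,0,0,0],[0,0,0,0]])

```text
clock: 17.18
tcp_pos: [704.4, -91.0, 344.7]
eef_rot: [-0.0, 0.018, 1.0, 0.0]
force: [-0.2, -0.4, 0.8]
grip_width: 0.0
gripper_force: 0.0
```

```bash
python3 -c "
from h import *
t=avg(3);delta(705,-91,215,-0.7)"
```

```text
tcp [704.24 -90.2  345.26] sd [0.02 0.18 0.17] force [-0.   0.2  0.3]
tcp [704.2 -90.  345.4] toolx ang 178.09 shift mm [ -0.7  -1.  130.4] turn rad -0.0212
```

Request:
move_arm(rows=[[0,0,0.04,-0.02],[0,0,0.04,0],[0,0,0.04,0],[0,0,0.012,0],[0,0,0,0]])

```text
clock: 17.95
tcp_pos: [704.7, -90.6, 213.3]
eef_rot: [0.0, 0.007, 1.0, 0.0]
force: [0.1, -0.9, 0.3]
grip_width: -0.3
gripper_force: 0.0
```

```bash
python3 -c "
from h import *
t=avg(3);delta(676.5,-91,214.7,-0.7)"
```

```text
tcp [705.53 -91.03 215.02] sd [0.16 0.13 0.35] force [ 0.  -0.3  0.6]
tcp [705.7 -91.2 215.3] toolx ang 179.17 shift mm [29.2 -0.2  0.5] turn rad -0.0023
```

Request:
move_arm(rows=[[0.015,0,0,0],[0.014,0,0,0],[0.012,0,0,0],[0.012,0,0,0],[0.012,0,0.0025,0],[0.0115,0,0.0025,0],[0.011,0,0.0045,0],[0.011,0,0.005,0]])

```text
clock: 19.1
tcp_pos: [605.3, -89.8, 198.0]
eef_rot: [-0.0, 0.007, 1.0, 0.0]
force: [1.7, -0.5, 0.8]
grip_width: -0.1
gripper_force: 0.8
```

Request:
move_arm(rows=[[0.01,0,0.0065,0],[0.01,0,0.007,0],[0.0085,0,0.0085,0],[0.008,0,0.009,0],[0.0065,0,0.01,0],[0.0065,0,0.01,0],[0,0,0,0]])

```text
clock: 19.98
tcp_pos: [555.6, -88.9, 146.2]
eef_rot: [-0.001, 0.007, 1.0, 0.0]
force: [-0.9, 0.3, 2.4]
grip_width: 0.2
gripper_force: 0.7
```

```bash
python3 - <<'E'
from h import *
t=avg(3);delta(557.6,-91,149.1,-0.7)
q,e=shot("scene")
cv2.imwrite("pics/m5.png",cv2.resize(q[130:300,200:380],None,fx=3,fy=3)[:,:,::-1])
E
```

```text
tcp [556.44 -88.96 147.19] sd [0.26 0.02 0.27] force [-0.8  0.6  2.1]
tcp [556.7 -89.  147.5] toolx ang 179.15 shift mm [-0.9 -2.  -1.6] turn rad -0.0025
```

View pics/m5.png

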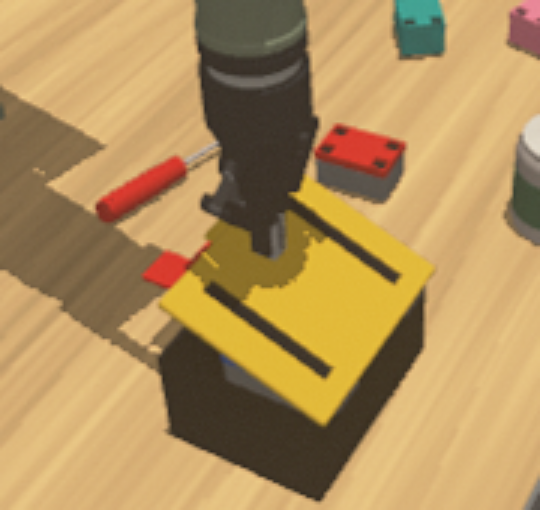

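The lid is following the fingertip in scene crop (265,245) and is about 0.4 rad from shut.

Request:
move_arm(rows=[[0.004,0,0.01,0],[0.0035,0,0.0105,0],[0.0015,0,0.006,0],[0.001,0,0.005,0],[0,0,0.003,0],[0,0,0.003,0],[0,0,0,0]])

```text
clock: 21.05
tcp_pos: [545.7, -88.9, 110.4]
eef_rot: [-0.001, 0.007, 1.0, 0.0]
force: [-3.6, 0.4, 6.4]
grip_width: 0.0
gripper_force: 3.3
```

Request:
move_arm(rows=[[0,0,0.003,0],[0,0,0.001,0],[0,0,0,0]])

```text
clock: 21.42
tcp_pos: [545.6, -88.9, 105.8]
eef_rot: [-0.001, 0.007, 1.0, 0.0]
force: [-4.2, -1.3, 5.5]
grip_width: -0.3
gripper_force: 2.5
```

Request:
move_arm(rows=[[0,0,0.0015,0],[0,0,0.0005,0],[0,0,0,0]])

```text
clock: 21.8
tcp_pos: [546.5, -88.8, 103.5]
eef_rot: [-0.0, 0.007, 1.0, 0.0]
force: [-1.4, -0.2, 2.2]
grip_width: 0.0
gripper_force: 1.0
```

Request:
move_arm(rows=[[0,0,0.001,0],[0,0,0,0]])

```text
clock: 22.05
tcp_pos: [546.6, -88.8, 102.7]
eef_rot: [-0.0, 0.007, 1.0, 0.0]
force: [-1.1, 0.1, 2.3]
grip_width: -0.1
gripper_force: 1.1
```

Request:
move_arm(rows=[[0,0,0.0008,0],[0,0,0,0],[0,0,-0.01,0],[0,0,-0.03,0],[0,0,-0.05,0],[0,0.05,-0.05,0],[0,0.055,0,0],[0,0.055,0,0]])

```text
clock: 23.05
tcp_pos: [549.5, 66.6, 237.8]
eef_rot: [0.002, 0.008, 1.0, 0.0]
force: [0.9, -0.3, 0.3]
grip_width: 0.2
gripper_force: 0.0
```

Request:
move_arm(rows=[[0,0.055,0,0],[0,0.055,0,0],[0,0,0,0],[0,0,0,0]])

```text
clock: 23.55
tcp_pos: [550.6, 175.0, 236.5]
eef_rot: [0.0, 0.007, 1.0, -0.0]
force: [-0.7, -0.6, 0.7]
grip_width: 0.2
gripper_force: 0.0
```

```bash
python3 - <<'E'
from h import *
p,d=shot("top"); q,e=shot("scene"); W=cloud("top",d)
m=cv2.inRange(cv2.cvtColor(p,cv2.COLOR_RGB2HSV),(20,120,90),(35,255,255)); m[:160]=0;m[240:]=0;m[:,:330]=0;m[:,420:]=0
Y=W[m>0]; Y=Y[~np.isnan(Y).any(1)]; A=np.c_[Y[:,:2],np.ones(len(Y))]; print(len(Y),"plane",np.linalg.lstsq(A,Y[:,2],rcond=None)[0],np.median(Y,0))
cv2.imwrite("pics/m6.png",np.hstack([cv2.resize(q[150:300,210:370],None,fx=2.5,fy=2.5),cv2.resize(p[130:280,310:470],None,fx=2.5,fy=2.5)])[:,:,::-1])
E
```

```text
3727 plane [-3.79283654e-03  1.78140603e-02  1.07342364e+02] [577.83161557 -90.73625061 104.23920246]
```

View pics/m6.png

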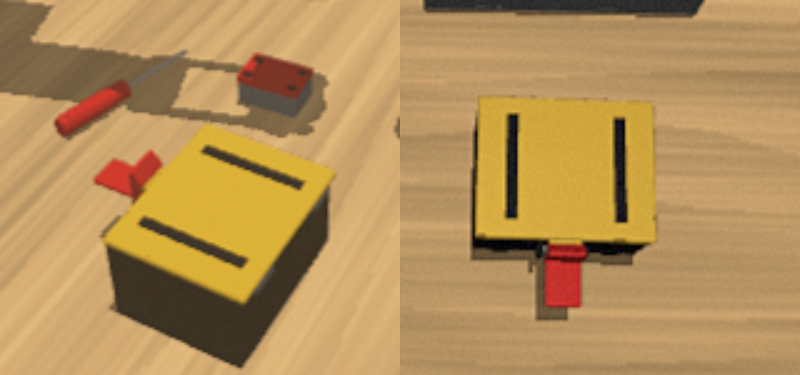

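The lid is shut and level, under the red catch. Its median height is 104.2 mm, the same as before it was opened.

```bash
python3 -c "
from h import *
print(r.hand_in())"
```

```text
the job is handed in; nothing more can be done
None
```

I popped the lid open, seated the blue-lidded tub on the lower one, snapped the lid shut and handed the job in at about 24 s; hand-in returned no verdict.

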